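# Turn the kitchen turntable until the mint tin is at the front

### The job

Spin the wooden turntable by pushing its rim round with the fingertips (the upright finger knobs on the rim are there for that) until the small mint-green tin standing on it is at the front, centred in line with the brass pointer. Do not touch the tin or the jars on the turntable, keep them standing upright in their places, and leave everything else on the worktop alone.

Things in the scene. Friction and masses are not known exactly. Their poses are not given: they have to be found in the camera images.
- stand: Fixed low round steel foot of the turntable, 210 mm across. From it a flat brass pointer (8 to 14 mm above the worktop, 22 mm wide) reaches out under the platter along the stand's own -x axis, its 44 mm square diamond tip ending 216 mm from the centre: the front, roughly on the robot's side. Origin: centre of its underside, on the turning axis.
- platter: Round pale wooden turntable top, 290 mm across, 18 mm thick, upper face 38 mm above the worktop. Turns endlessly either way about the vertical axis through its origin (centre of its underside, 20 mm up); a stiff bearing (about 1 N at the rim) stops it where it is left. Six fixed finger knobs stand on its rim every 60 degrees, the first (point knob0) on its own x axis.
- knob0 (a point): Foot, on the platter's upper face, of the first of the six alike upright wooden finger knobs: 16 mm thick, 24 mm tall (tops 62 mm above the worktop), 132 mm from the platter's centre. They are rigid parts of the platter.
- mint_tin: The marked item: small square mint-green tin with a lid, 45 x 45 mm and 56 mm tall, standing loose on the platter, its centre 64 mm from the platter's, at one of four places 90 degrees apart; between its outer side and the knobs there is about 35 mm. (The large flat mint lunch tin fixed on the worktop beyond the turntable is another thing.) Origin: centre of its underside, z up.
- amber_jar: Round amber glass jar with pale label and black cap, 44 mm across and 58 mm tall, standing loose on the platter at one of the four places 64 mm from its centre. Origin: centre of its underside, z up.
- white_jar: Round white ceramic jar with pale wooden cap, 44 mm across and 58 mm tall, standing loose on the platter at one of the four places 64 mm from its centre. Origin: centre of its underside, z up.
- red_jar: Round terracotta-coloured jar with brass cap, 44 mm across and 58 mm tall, standing loose on the platter at one of the four places 64 mm from its centre. Origin: centre of its underside, z up.
- basil_pot: Basil in a terracotta pot on a dark green saucer, 190 mm across and about 240 mm tall, loose, to the left. Origin: centre of its underside.
- canister: White enamel storage canister with black knob, 166 mm across and 210 mm tall, loose, to the right. Origin: centre of its underside.
- mug: Blue mug, 80 mm across and 90 mm tall, loose, to the left. Origin: centre of its underside, handle at its +y.
- spoon: Wooden spoon, 240 mm long, lying on the worktop to the right. Origin: underside, about the middle, long axis its x.
Not all that is in view belongs to the job. What is shaped like the red_jar but blue or purple is not meant. Leave any purple look-alike of the white_jar alone.

How it is judged:
By the outcome, as a careful person would: the job done as asked, in the order asked, and still so for the second after the job is handed in, with the robot touching nothing.
It also fails if it takes over 58 s, if anything falls off the work surface, if the arm or the gripper's body presses on something with over 40 N, if the wrist force passes 120 N, or if a joint passes its speed limit or range.

### The arm

A 7-joint arm with a two-finger parallel gripper is mounted at the origin on the work surface. World frame = base frame: x ahead of the robot, y to its left, z up, the work surface at z = 0. Lengths are in m, angles in rad, forces in N, time in s.
With the tool pointing down it reaches from about 0.4 to 0.9 m from the base axis. Payload 5.6 kg.
Tool frame: the origin (TCP) lies midway between the tips of the shut fingers; the grasp point (between the pads) lies 19 mm behind it; z points along the fingers, y is the line along which they close (so a half turn about z gives the same grasp; the last joint's range is limited). The gripper opens to 92 mm and grips with 3 to 60 N. Pads are 20 mm wide; open, the fingers measure 128 mm over their backs; the gripper's body (75 mm by 189 mm) begins 69 mm behind the grasp point.
Start: joints at [1.171, 0.468, -0.012, 1.603, 0.006, 1.071, -0.056], TCP at [0.227, -0.609, 0.215] pointing down, gripper open.
Joint ranges: [-2.53, 2.53], [-0.31, 2.02], [-1.57, 1.55], [0.28, 2.44], [-1.29, 4.43], [0.15, 1.84], [-2.92, 2.92]. Speed limits (rad/s): [2.57, 2.57, 3.14, 3.14, 3.14, 3.14, 3.14].

### API

Orientations are given as a 3x3 rotation matrix whose columns are the frame's x, y, z axes.
In Python, from station import env, effector, solver, viewer, workorder, search_frame, tip_of gives the robot as it stands. Calls block until the motion is done:
- env.reach(position, orientation): joint-space move of the TCP to a pose.
- env.movel(position, frame=None, rate=0.15): straight line of the TCP; frame=None keeps the orientation; rate is the mean speed in m/s.
- env.goto_joints(angles): joint-space move.
- effector.release() and effector.grasp(squeeze=None): open the fingers fully, or close them until they stop; squeeze is the grip in N (None keeps the last).
- env.pause(seconds).
- solver.inverse_kinematics(position, orientation): joint angles nearest the present ones, or None.
- env.sense(): the state.
- viewer.read_camera(name): name is "scene" or "top" or "wrist"; returns (picture, depth): 420x560x3 uint8, red, green, blue; 420x560 float32, m along the optical axis (not along the pixel's ray), 0 where there is no reading.
- viewer.camera_info(name): a dict with "intrinsics" (3x3 intrinsics, pixels), "eye" and "rotation" of the camera in the world; the wrist camera has in their place "T_tool_cam" (4x4, takes a point from camera to tool coordinates, whose origin is the TCP and whose axes are the flange's). Camera axes: x right, y up, looking along -z (the intrinsics and any distortion apply to the point x, -y, -z); pixel columns grow to the right and rows downward; lengths in m; the calibration is good to about 2 mm. A picture is of the moment at which its call begins: read the wrist's pose just before it. camera_info takes no time and is no camera call.
A pose or a line that the arm cannot do raises env.PlanningError and nothing moves.
- workorder.finish_job(): hands the job in; it is judged then, once.
Trained networks look in the newest picture that a camera, given by its name, has taken for a name from the list of things; names that differ only in an ending like _2 or _b are one class to them, and where a whole thing is asked for, a point or a joint stands for the part that bears it (a point fixed in the world has none). Each returns a list of dicts, best first, with "score" (0 to 1); they miss things now and then, are a little off and sometimes report something else, mostly with a low value. They report only what shows in the picture. A call takes as long as a camera call. They do not tell look-alikes from the thing itself.
- search_frame(camera, name): "at" ([x, y, z] in m, in world coordinates, good to about 4 mm: the middle of the surface that is visible of it).
- tip_of(camera, name): "at" ([x, y, z] in m, in world coordinates, good to about 4 mm: a listed point, or the origin of a listed thing).
The state is a dict: "t": time; "joint_positions": joint angles; "joint_velocities": joint speeds; "tau": joint torques, N m; "ee_pos": TCP position; "tcp_rot": TCP orientation; "wrist_force": force on the tool from outside, world axes, zero at the start; "moment": the same for the moment, N m; "gripper_width": finger opening in m; "grasp_force": force on a finger pad.
Only numpy, scipy, OpenCV 4.12 (cv2) and the standard library are available. Lean on these libraries where they do the work, as an engineer would, in place of code of your own. Each camera call takes 0.05 s, during which the arm holds its last target. There are 200 camera calls.

## Working session

There is one attempt and no reset: what is moved stays moved. The work goes in short steps, each a Python script; the robot and the scene stay as the last script left them, time stands still between calls to the robot, and variables do not carry over. Pictures are saved under pics/ and viewed, at most 10 in all, crops included, and the job is handed in when it is done.

```bash
mkdir -p pics; python3 - <<'E'
from station import *
import cv2,numpy as np
ims=[]
for c in("top","scene"):
    p,d=viewer.read_camera(c); cv2.imwrite(f"pics/{c}0.png",p[:,:,::-1])
    for n in("stand","platter","knob0","mint_tin","amber_jar","white_jar","red_jar","basil_pot","canister","mug","spoon"):
        print(c,n,[(np.round(r["at"],3).tolist(),round(r["score"],2)) for r in tip_of(c,n)[:3]])
print(env.sense()["t"]); i=viewer.camera_info("top"); print(i)
E
```

```text
top stand []
top platter [([0.593, -0.046, 0.019], 0.95)]
top knob0 [([0.361, 0.392, 0.001], 0.7), ([0.641, 0.082, 0.037], 0.55)]
top mint_tin [([0.619, 0.018, 0.042], 0.49), ([0.596, -0.049, 0.02], 0.26)]
top amber_jar [([0.65, -0.061, 0.041], 0.73), ([0.625, -0.442, 0.001], 0.48)]
top white_jar [([0.563, -0.102, 0.038], 0.61), ([0.466, -0.29, -0.002], 0.54)]
top red_jar [([0.538, -0.017, 0.036], 0.66), ([0.339, -0.136, -0.001], 0.57), ([0.327, 0.149, 0.001], 0.54)]
top basil_pot [([0.558, 0.475, 0.0], 0.89)]
top canister [([0.622, -0.441, -0.003], 0.75)]
top mug [([0.365, 0.396, 0.001], 0.62)]
top spoon [([0.349, -0.388, -0.005], 0.9)]
scene stand []
scene platter [([0.592, -0.042, 0.021], 0.98)]
scene knob0 [([0.638, 0.079, 0.035], 0.59)]
scene mint_tin [([0.616, 0.019, 0.041], 0.67), ([0.532, -0.021, 0.039], 0.38)]
scene amber_jar [([0.65, -0.063, 0.042], 0.78), ([0.368, 0.396, 0.001], 0.43)]
scene white_jar [([0.568, -0.101, 0.038], 0.79), ([0.466, -0.294, 0.001], 0.58), ([0.531, -0.023, 0.04], 0.23)]
scene red_jar [([0.529, -0.021, 0.036], 0.87), ([0.335, -0.143, 0.001], 0.82), ([0.568, -0.099, 0.036], 0.6)]
scene basil_pot [([0.56, 0.475, -0.0], 0.93)]
scene canister [([0.622, -0.444, -0.0], 0.63)]
scene mug [([0.365, 0.397, 0.0], 0.64)]
scene spoon [([0.348, -0.389, 0.0], 0.7)]
1.2
{'intrinsics': array([[454.68419564,   0.        , 285.8801691 ],
       [  0.        , 454.68419564, 209.51245325],
       [  0.        ,   0.        ,   1.        ]]), 'eye': array([0.40584185, 0.02862285, 1.41656545]), 'rotation': array([[ 0.01455022,  0.997328  , -0.07159012],
       [-0.99986694,  0.01504063,  0.00631581],
       [ 0.0073757 ,  0.0714887 ,  0.99741414]])}
```

View pics/top0.png

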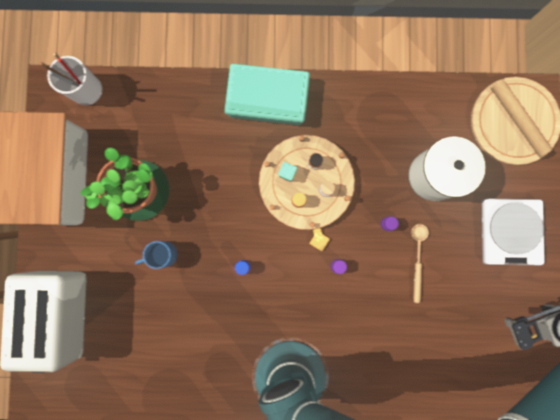

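View pics/scene0.png

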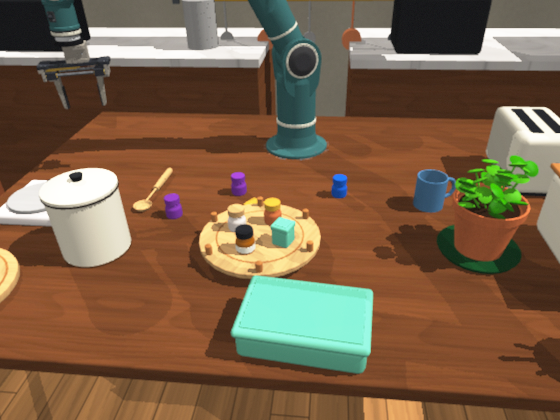

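The top view shows the platter centred at about (307,182), the brass pointer tip at (319,239) and the mint tin at (287,172). The tin needs about 124° counter-clockwise. The blue and purple jars stand on the worktop, away from the platter. Next I take a closer wrist view for precise angles.

```bash
cat >h.py <<'E'
from station import *
import cv2,numpy as np
def cloud(c):
    s=env.sense(); p,d=viewer.read_camera(c); i=viewer.camera_info(c); K=i["intrinsics"]
    v,u=np.mgrid[:420,:560]
    P=np.stack([(u-K[0,2])/K[0,0]*d,-(v-K[1,2])/K[1,1]*d,-d],-1)
    if c=="wrist":
        T=i["T_tool_cam"]; R=s["tcp_rot"]@T[:3,:3]; e=s["ee_pos"]+s["tcp_rot"]@T[:3,3]
    else: R,e=i["rotation"],i["eye"]
    return p,P@R.T+e,d>0
def measure(c,name,c0=(0.593,-0.044)):
    p,W,ok=cloud(c); cv2.imwrite(f"pics/{name}.png",p[:,:,::-1])
    hsv=cv2.cvtColor(p,cv2.COLOR_RGB2HSV); H,S,V=[hsv[...,k].astype(int) for k in range(3)]
    z=W[...,2]; xy=W[...,:2]; c0=np.array(c0); rel=lambda cc:xy-cc
    r=np.hypot(*np.moveaxis(rel(c0),-1,0))
    # centre: circle fit to outer boundary of the platter's upper face
    top=(ok&(abs(z-.038)<.008)&(r<.17)).astype(np.uint8)
    cs,_=cv2.findContours(top,cv2.RETR_EXTERNAL,cv2.CHAIN_APPROX_NONE)
    k=max(cs,key=cv2.contourArea)[:,0]; k=k[(k>2).all(1)&(k[:,0]<557)&(k[:,1]<417)]
    q=xy[k[:,1],k[:,0]]; from scipy.optimize import least_squares
    f=least_squares(lambda a:np.hypot(*(q-a[:2]).T)-a[2],[*c0,.145],loss="soft_l1",f_scale=.002).x
    ang=lambda v:np.degrees(np.arctan2(v[1],v[0]))
    cc=f[:2]; out={"circle":f.round(4),"n":len(q)}
    tin=ok&(H>70)&(H<95)&(S>70)&(r<.12)&(abs(z-.094)<.006)
    a=cv2.minAreaRect(xy[tin].astype(np.float32)*1000) if tin.sum()>5 else None
    if a:
        t=np.array(a[0])/1000; out["tin"]=(t.round(4),tin.sum(),np.round(a[1],1),ang(t-cc).round(1),np.hypot(*(t-cc)).round(4))
    br=ok&(H>18)&(H<32)&(S>120)&(V>120)&(z<.025)&(r>.15)&(r<.24)
    if br.sum()>5:
        b=np.array(cv2.minAreaRect(xy[br].astype(np.float32)*1000)[0])/1000; m=xy[br].mean(0)
        out["ptr"]=(m.round(4),br.sum(),ang(m-cc).round(1),ang(b-cc).round(1))
    rr=np.hypot(*np.moveaxis(rel(cc),-1,0)); kn=(ok&(z>.054)&(z<.068)&(rr>.115)&(rr<.15)).astype(np.uint8)
    n,_,st,_=l=cv2.connectedComponentsWithStats(kn)
    out["knobs"]=[(float(ang(xy[l[1]==j].mean(0)-cc).round(1)),int(st[j,4])) for j in range(1,n) if st[j,4]>3]
    for kk,vv in out.items(): print(c,kk,vv)
    print("t",env.sense()["t"])
E
python3 - <<'E'
from h import *
measure("top","top1")
T=viewer.camera_info("wrist"); print(T)
R=np.array([[0,1,0],[1,0,0],[0,0,-1.]]);s=env.sense();print(s["tcp_rot"].round(2))
C=np.array([.593,-.044])
for fl in(1,-1):
    for th in range(100,245,20):
        a=np.radians(th);x=fl*np.array([np.cos(a),np.sin(a),0]);z=np.array([0,0,-1.]);M=np.stack([x,np.cross(z,x),z],1)
        q=solver.inverse_kinematics([*(C+.134*x[:2]*fl),.047],M);print(fl,th,None if q is None else np.round(q,2))
E
```

```text
top circle [ 0.5909 -0.0398  0.1426]
top n 286
top tin (array([0.6125, 0.0173]), np.int64(42), array([36.2, 39.1]), np.float64(69.4), np.float64(0.0611))
top ptr (array([ 0.413 , -0.0833]), np.int64(161), np.float64(-166.3), np.float64(-166.3))
top knobs [(7.7, 22), (-52.4, 24), (67.5, 22), (-112.5, 24), (127.6, 19), (-172.2, 22)]
t 1.25
{'intrinsics': array([[321.56131427,   0.        , 275.31345536],
       [  0.        , 321.56131427, 213.95992475],
       [  0.        ,   0.        ,   1.        ]]), 'T_tool_cam': array([[-4.91827007e-04,  9.69037670e-01,  2.46912438e-01,
         7.02016620e-02],
       [ 9.99999106e-01,  7.83682785e-04, -1.08375088e-03,
         8.74197145e-04],
       [-1.24369646e-03,  2.46911684e-01, -9.69037189e-01,
        -1.70200910e-01],
       [ 0.00000000e+00,  0.00000000e+00,  0.00000000e+00,
         1.00000000e+00]])}
[[ 0.94  0.35 -0.  ]
 [ 0.35 -0.94 -0.  ]
 [-0.    0.   -1.  ]]
1 100 [ 0.23  0.66 -0.58  1.87  0.51  0.77 -0.45]
1 120 [ 0.29  0.61 -0.63  1.98  0.53  0.72 -0.13]
1 140 [ 0.37  0.57 -0.65  2.07  0.54  0.68  0.24]
1 160 [ 0.47  0.54 -0.66  2.12  0.54  0.65  0.66]
1 180 [ 0.57  0.53 -0.65  2.14  0.53  0.64  1.11]
1 200 [ 0.71  0.57 -0.72  2.1   0.59  0.68  1.51]
1 220 [ 1.12  1.04 -1.33  2.01  1.16  1.16  1.53]
1 240 [ 1.12  1.09 -1.34  1.91  1.17  1.22  1.96]
-1 100 [-1.07  1.09  1.33  1.95 -1.19  1.2  -2.22]
-1 120 [-0.1   0.52 -0.13  2.    0.11  0.63 -2.91]
-1 140 [ 0.01  0.47 -0.2   2.09  0.16  0.59 -2.57]
-1 160 [ 0.18  0.46 -0.31  2.14  0.24  0.58 -2.22]
-1 180 [ 0.25  0.44 -0.27  2.16  0.21  0.57 -1.74]
-1 200 [ 0.35  0.46 -0.27  2.12  0.22  0.58 -1.3 ]
-1 220 [ 0.46  0.51 -0.33  2.05  0.27  0.63 -0.92]
-1 240 [ 0.53  0.57 -0.37  1.94  0.32  0.68 -0.56]
```

```bash
python3 - <<'E'
from h import *
p=env.sense()["ee_pos"]
env.movel([p[0],p[1],.36],rate=.3)
M=np.array([[1,0,0],[0,-1,0],[0,0,-1.]])
env.reach([.60,-.042,.35],M)
effector.grasp(10)
measure("wrist","w0",(.592,-.042))
E
```

```text
wrist circle [ 0.5997 -0.0429  0.1394]
wrist n 703
wrist tin (array([0.6188, 0.0165]), np.int64(916), array([40.1, 41.7]), np.float64(72.2), np.float64(0.0623))
wrist knobs [(8.3, 117), (-53.8, 110), (69.7, 108), (-114.3, 96), (129.2, 94)]
t 5.6917
```

View pics/w0.png

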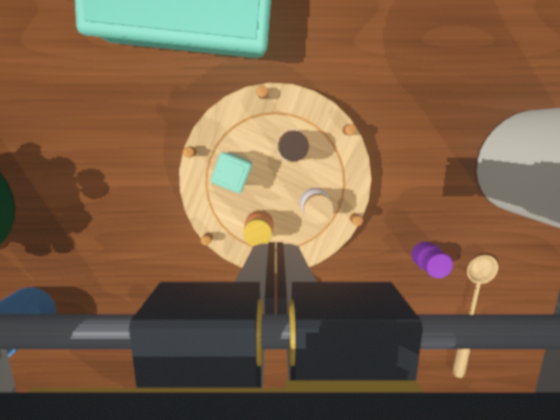

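The wrist view shows the mint tin at (231,172), with knobs at (190,152) and (262,92). The fingers hide the pointer. I'll lower the fingers between the knobs at about 98° and sweep counter-clockwise, stopping short of the target.

```bash
cat >>h.py <<'E'
C=np.array([.592,-.042])
def pose(th,z=.047,r=.134,fl=1):
    a=np.radians(th); d=np.array([np.cos(a),np.sin(a)]); x=np.array([*(fl*d),0]); k=np.array([0,0,-1.])
    return [*(C+r*d),z],np.stack([x,np.cross(k,x),k],1)
def sweep(a,b,rate=.08,step=8,fl=1):
    n=max(1,int(np.ceil(abs(b-a)/step)))
    for th in np.linspace(a,b,n+1)[1:]:
        env.movel(*pose(th,fl=fl),rate=rate)
        s=env.sense(); print(round(th),np.round(s["wrist_force"],1),s["joint_positions"].round(2)[[2,6]],round(s["t"],1))
E
python3 - <<'E'
from h import *
env.reach(*pose(98,.16)); env.movel(*pose(98),rate=.12)
print(env.sense()["wrist_force"].round(1),env.sense()["gripper_width"])
sweep(98,226)
E
```

```text
[ 0.1 -0.3  0.4] 0.0004196521513013095
106 [-1.2  0.1  0.3] [-0.71 -0.44] 8.3
114 [ 1.1 -0.   0.3] [-0.74 -0.33] 8.7
122 [-0.4  0.2  0.6] [-0.78 -0.21] 9.1
130 [ 0.7  0.5 -0.6] [-0.81 -0.08] 9.5
138 [ 0.2 -0.1  0. ] [-0.85  0.05] 9.8
146 [ 0.2 -0.   0.3] [-0.88  0.19] 10.2
154 [-0.9 -0.9 -0.1] [-0.92  0.33] 10.6
162 [-0.9  0.8  0.8] [-0.95  0.48] 11.0
170 [-0.2 -0.   0.2] [-0.98  0.64] 11.4
178 [0.  0.5 0.2] [-1.01  0.79] 11.8
186 [ 0.   0.8 -0.7] [-1.04  0.96] 12.1
194 [-1.1 -0.1 -0.2] [-1.06  1.12] 12.5
202 [ 0.2  0.5 -0.2] [-1.09  1.28] 12.9
210 [ 0.1 -0.2  0.6] [-1.11  1.44] 13.3
218 [-0.2  0.7 -0. ] [-1.12  1.61] 13.7
226 [0.9 0.2 0.1] [-1.14  1.77] 14.1
```

```bash
python3 - <<'E'
from h import *
env.movel(*pose(222),rate=.1); env.movel(*pose(222,.16),rate=.15)
env.reach([.46,-.05,.36],np.array([[1,0,0],[0,-1,0],[0,0,-1.]]))
measure("wrist","w1",C); measure("top","top2",C)
E
```

```text
wrist circle [ 0.5939 -0.0425  0.1425]
wrist n 557
wrist tin (array([ 0.5292, -0.0368]), np.int64(250), array([37.8, 37.2]), np.float64(175.0), np.float64(0.0649))
wrist ptr (array([ 0.4159, -0.0845]), np.int64(849), np.float64(-166.7), np.float64(-166.6))
wrist knobs [(56.8, 139), (-63.4, 137), (116.8, 108), (-123.3, 103), (176.8, 91)]
t 18.075
top circle [ 0.6188 -0.0278  0.1184]
top n 322
top knobs [(-76.3, 22), (129.6, 21)]
t 18.125
```

View pics/w1.png

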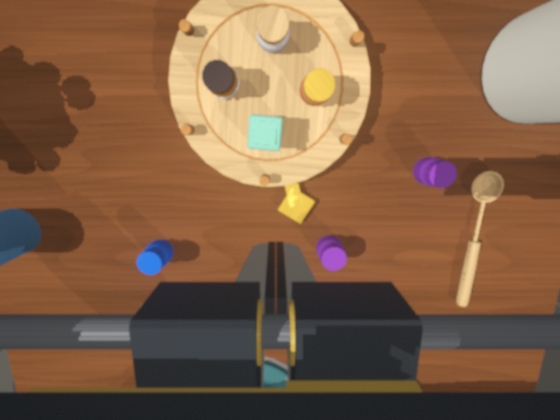

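The view shows the tin at (265,132) and the pointer tip at (297,204). About 17° is left, so I'll push on roughly 15° and then look again.

```bash
sed -i 's/(abs(z-.094)<.006)/(z>.082)/' h.py; python3 - <<'E'
from h import *
env.reach(*pose(220,.16)); env.movel(*pose(220),rate=.12)
sweep(220,241.3)
env.movel(*pose(237),rate=.1); env.movel(*pose(237,.16),rate=.15)
env.reach([.50,-.05,.36],np.array([[1,0,0],[0,-1,0],[0,0,-1.]]))
measure("wrist","w2",C)
E
```

```text
227 [-1.1 -0.3 -0.1] [-1.15  1.79] 22.4
234 [ 0.2  0.1 -0.1] [-1.16  1.93] 22.7
241 [-0.   0.9 -0.6] [-1.17  2.06] 23.1
wrist circle [ 0.5942 -0.0425  0.1425]
wrist n 689
wrist tin (array([ 0.5308, -0.0533]), np.int64(731), array([38.7, 38.8]), np.float64(-170.3), np.float64(0.0644))
wrist ptr (array([ 0.4158, -0.0845]), np.int64(814), np.float64(-166.7), np.float64(-166.7))
wrist knobs [(12.1, 139), (-48.1, 133), (72.2, 120), (-108.0, 105), (132.1, 96), (-167.9, 94)]
t 27.1167
```

View pics/w2.png

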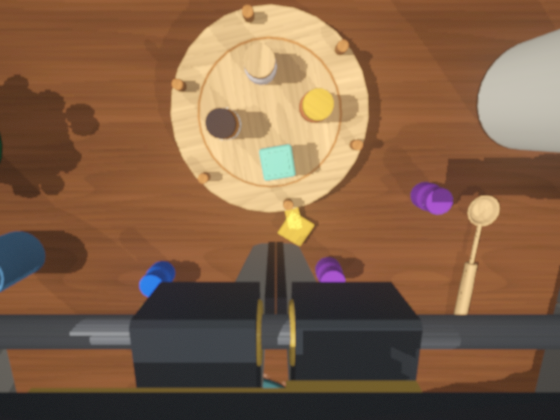

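The tin at (277,163) still falls about 3.5° short of the pointer. Before the last nudge I'll cross-check its angle with the networks.

```bash
python3 - <<'E'
from h import *
def chk(c):
    cc=np.array(tip_of(c,"platter")[0]["at"][:2]) if tip_of(c,"platter") else None
    print(c,"platter",cc)
    for n in("mint_tin","amber_jar","white_jar","red_jar"):
        for r in tip_of(c,n)[:3]:
            v=np.array(r["at"][:2])-[.594,-.0425]
            if np.hypot(*v)<.09: print(n,np.round(r["at"],4),round(r["score"],2),np.degrees(np.arctan2(v[1],v[0])).round(1))
chk("wrist")
env.reach(*pose(230,.16)); env.movel(*pose(232),rate=.12)
sweep(232,244.2)
env.movel(*pose(240),rate=.1); env.movel(*pose(240,.16),rate=.15)
# tool turned 90 deg and set to the left, so that another view averages the camera's bias
env.reach([.55,-.22,.36],pose(90,fl=1)[1])
measure("wrist","w3",C); chk("wrist"); measure("top","top3",C); chk("top")
E
```

```text
wrist platter [ 0.5905 -0.0379]
mint_tin [ 0.5299 -0.0523  0.0392] 0.81 -171.3
amber_jar [0.5834 0.021  0.0331] 0.75 99.5
white_jar [ 0.6609 -0.0316  0.0376] 0.63 9.3
red_jar [ 0.6055 -0.1068  0.0389] 0.66 -79.9
238 [-0.2 -0.9 -0.9] [ 1.24 -2.53] 30.1
244 [ 0.1  0.1 -0.8] [ 1.22 -2.45] 30.5
wrist circle [ 0.5935 -0.0448  0.141 ]
wrist n 504
wrist tin (array([ 0.5311, -0.0576]), np.int64(1183), array([40.5, 42. ]), np.float64(-168.4), np.float64(0.0637))
wrist ptr (array([ 0.4158, -0.0842]), np.int64(1117), np.float64(-167.5), np.float64(-168.2))
wrist knobs [(16.2, 151), (-165.8, 121), (-44.1, 114), (-105.1, 97)]
t 33.8667
wrist platter [ 0.5902 -0.0407]
mint_tin [ 0.53   -0.0558  0.0371] 0.61 -168.3
white_jar [ 0.6541 -0.0296  0.0384] 0.75 12.1
red_jar [ 0.606  -0.103   0.0376] 0.56 -78.8
top circle [ 0.591  -0.0397  0.1425]
top n 299
top tin (array([ 0.5231, -0.0684]), np.int64(17), array([20.8, 40.8]), np.float64(-157.1), np.float64(0.0737))
top ptr (array([ 0.4125, -0.0834]), np.int64(154), np.float64(-166.2), np.float64(-166.1))
top knobs [(15.3, 24), (-45.0, 21), (75.2, 22), (-105.0, 24), (135.2, 22), (-164.9, 23)]
t 34.2167
top platter [ 0.5931 -0.0461]
mint_tin [ 0.5925 -0.0456  0.0209] 0.61 -115.8
mint_tin [ 0.5299 -0.0551  0.0384] 0.52 -168.9
amber_jar [0.5741 0.0245 0.0406] 0.74 106.5
white_jar [ 0.6532 -0.0276  0.035 ] 0.7 14.1
white_jar [0.5765 0.0252 0.0452] 0.4 104.5
red_jar [ 0.6112 -0.1023  0.0375] 0.47 -74.0
```

View pics/w3.png

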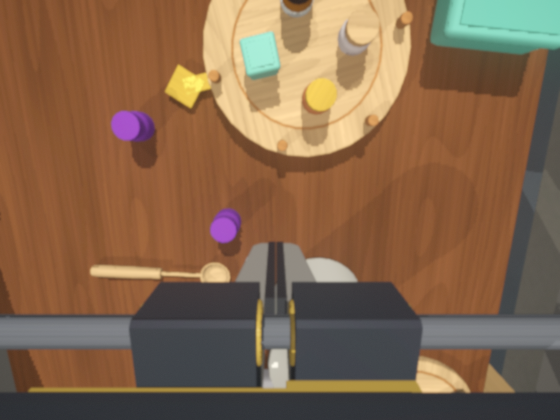

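The last view shows the tin at (259,55), in line with the pointer tip at (187,86) and the platter centre, agreeing to within about 0.5°. All the jars are upright and the arm is clear, so I'm handing in.

```bash
python3 -c "
from station import *
print(workorder.finish_job())"
```

```text
the job is handed in; nothing more can be done
None
```

I turned the platter until the mint tin stood at the front, within about 1° of the brass pointer by my measurements, touching only the rim knobs, and handed the job in at about 34 s; no verdict was shown.

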